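# Load a lock plate under the sprung clips of the marking jig

### The job

Pick up the lock plate that has the thumb-turn, lay it on the grey marking jig in front of the two sprung clips, and slide it in, forend (the thick bar at its end) first, so that the forend itself lifts both clips and they snap down behind it. Keep sliding until the plate rests against the sprung rubber back stop, pressing the stop only lightly, then let go and leave the plate there. Be gentle, keep the gripper off the jig and its clips, and leave everything else on the table alone.

Things in the scene. Friction and masses are not known exactly. Their poses are not given: they have to be found in the camera images.
- lock: the lock plate: dark steel plate 120 x 56 x 5 mm lying flat, origin at the centre of its underside, z up. Local +x end: forend, a bar 12 mm long (x 48 to 60 mm), 56 mm wide and 10 mm high. Near the other end stands the thumb-turn. About 0.2 to 0.4 kg
- turn (a point): centre of the lock's thumb-turn, the place to grasp: an upright steel block 24 mm (lock x) by 12 mm (lock y) by 32 mm high, z 13 to 45 mm above the lock's underside on a short stem; this point is at lock (-45, 0, 29) mm and has the lock's axes
- jig: marking jig, fixed to the table; origin under its base at table height; local +x is the direction in which the plate is slid in. Grey base x -110 to 105 mm, y -52 to 52 mm, its flat top (the stage) 12 mm above the table. Two guide rails 7 mm high, 60 mm apart inside, run from x = -25 to 60 mm, their mouths flaring outward to about 77 mm apart at x = -63 mm
- clip_left (a joint): hinge angle (rad) of the sprung steel clip on the jig's left (+y) side: 0 = at rest with nothing under it, grows as its nose rides up (about 0.035 with the nose on the lock's 5 mm plate, 0.105 on the 10 mm forend). The nose presses down with about 1.7 to 2.3 N. Sliding in takes 8 to 16 N while the clips ride up, 4 to 9 N afterwards, more if the lock is pressed down
- clip_right (a joint): hinge angle (rad) of the sprung steel clip on the jig's right (-y) side: 0 = at rest with nothing under it, grows as its nose rides up (about 0.035 with the nose on the lock's 5 mm plate, 0.105 on the 10 mm forend). The nose presses down with about 1.7 to 2.3 N. Sliding in takes 8 to 16 N while the clips ride up, 4 to 9 N afterwards, more if the lock is pressed down
- nose_left (a point): middle of the underside of the left clip's nose, at jig (12, 18, 14.5) mm at rest. The clip is 10 mm wide and hinged at jig x = 85 mm, 31 mm up; the nose is round below, spans x 9 to 15 mm, and its upturned tip (about 22 degrees) reaches out to x = -17 mm, 26 mm up. A forend whose front is at x = -20 mm is still clear of the clips; once it is beyond x = 29 mm the clips have dropped behind it
- nose_right (a point): the same point on the right clip, at jig (12, -18, 14.5) mm at rest
- rim_lock: loose bystander: a plain rim lock case, 70 x 50 x 14 mm steel box with a stub brass bolt at one end; no thumb-turn (origin: middle of its underside or handle)
- small_lock: loose bystander: small cupboard lock, 64 x 48 mm brass plate with a steel case on it, 12 mm high; no thumb-turn (origin: middle of its underside or handle)
- screwdriver: loose bystander: screwdriver with a yellow handle, 190 mm long (origin: middle of its underside or handle)
- padlock: loose bystander: brass padlock lying flat, about 70 x 45 x 22 mm (origin: middle of its underside or handle)
- marker: loose bystander: marker pen, 130 mm long, 17 mm thick (origin: middle of its underside or handle)
- key: loose bystander: large brass key lying flat, about 65 mm long (origin: middle of its underside or handle)
- backstop: back stop of the jig: a bracket at jig (96, 0, 12) mm (origin) with a set screw towards -x and a sprung rubber pad on its end, 13 mm wide, centred 9 mm over the stage. The screw's setting varies and is not measured: the pad's face is somewhere from jig x = 33 to 53 mm, to be felt or seen. The pad yields from 2 N, 1.5 N/mm, stroke 4 mm, then solid; over 14 N harms it. Clip friction holds the plate there
Not all that is in view belongs to the job. Several things have the shape of the lock; the one meant has the colours described above.

How it is judged:
By the outcome, as a careful person would: the job done as asked, in the order asked, and still so for the second after the job is handed in, with the robot touching nothing.
It also fails if it takes over 64 s, if anything falls off the work surface, if the arm or the gripper's body presses on something with over 40 N, if the wrist force passes 120 N, or if a joint passes its speed limit or range.

### The arm

A 6-joint arm with a two-finger parallel gripper is mounted at the origin on the work surface. World frame = base frame: x ahead of the robot, y to its left, z up, the work surface at z = 0. Lengths are in mm, angles in rad, forces in N, time in s.
With the tool pointing down it reaches from about 275 to 850 mm from the base axis. Payload 5.2 kg.
Tool frame: the origin (TCP) lies midway between the tips of the shut fingers; the grasp point (between the pads) lies 19 mm behind it; x points along the fingers, y is the direction in which the jaws open and shut, and the axes are right-handed (so a half turn about x gives the same grasp; the last joint's range is limited). The gripper opens to 85 mm and grips with 20 to 120 N. Pads are 22 mm wide; open, the fingers measure 114 mm over their backs; the gripper's body (76 mm by 85 mm) begins 54 mm behind the grasp point. The pads swing forward as they close: fully open they stand 13 mm farther back than shut.
Start: joints at [-1.318, 0.259, 1.535, -0, 1.348, -0.203], TCP at [242.12, -493.845, 231.31] pointing down, gripper open.
Joint ranges: [-3.14, 3.14], [-0.91, 2.08], [0.19, 2.58], [-1.22, 4.36], [0.22, 2.71], [-3.12, 3.12]. Speed limits (rad/s): [2.57, 2.57, 3.14, 3.14, 3.14, 3.14].

### API

Orientations are given as a unit quaternion [x, y, z, w].
In Python, from plant import observe, eyes, ticket gives the robot as it stands.
- The arm moves only by the tool carry_out, never from a script. Its argument "rows" is a list of rows, each a list of 3 entries, a list of its own where there are three numbers: the shift along the tool's x, y, z in cm, then the turn, a rotation vector about the tool's x, y, z in rad, then the opening, from 0 (shut) to 1 (fully open). In form: [[[dx, dy, dz], [ax, ay, az], gripper], ...]. A call has 1 to 20 rows; each row is the pose to reach, as a shift and turn from the pose measured when the call began, along the tool's axes at that moment; what a row does not reach only later rows make up. A row lasts 1/8 s, in which the tool goes at most 62.5 mm and 10.7 degrees, less where a joint would pass 70% of its speed; a pose out of reach is approached as far as the arm can. A call with a gripper value outside its range is refused whole. The fingers move at their own pace and stop on an object; "force" is the grip in N (left out, the last holds). Time passes only in rows, so rows that repeat a pose let the fingers close. It gives the time, the measured TCP pose, the force and the opening at its end, in the units of the state.
- observe(): the state, without advancing time (a new reading comes with each control period).
- eyes.get_image(name): name is "scene" or "top" or "wrist"; returns the picture (400x640x3 uint8, red, green, blue); there is no depth.
- eyes.calibration(name): a dict with "intrinsics" (3x3 intrinsics, pixels), "rvec" (rotation vector, rad) and "tvec" (3), from world to camera coordinates, as OpenCV has them. Camera axes: x right, y down, z forward; pixel columns grow to the right and rows downward; lengths in mm; the calibration is good to about 2 mm. The wrist camera is an equidistant fisheye: a pixel r from the principal point sees the ray r / f radians off the axis. A picture is of the moment at which its call begins: read the wrist's pose just before it. calibration takes no time and is no camera call; for the wrist camera it gives the pose at the moment of the call.
- ticket.hand_in(): hands the job in, once; it reports no verdict.
The state is a dict: "t": time; "joints": joint angles; "joint_vel": joint speeds; "effort": joint torques, N m; "tcp_pos": TCP position; "tool_rot": TCP orientation; "force": force on the tool from outside, world axes, zero at the start; "moment": the same for the moment, N m; "finger_gap": finger opening in mm.
Only numpy, scipy, OpenCV 4.12 (cv2) and the standard library are available. Lean on these libraries where they do the work, as an engineer would, in place of code of your own. Each camera call takes 0.05 s, during which the arm holds its last target. There are 200 camera calls.

## Working session

There is one attempt and no reset: what is moved stays moved. The work goes in short steps, Python scripts to look and compute and a tool call to move; the robot and the scene stay as the last step left them, time stands still between calls to the robot, and variables do not carry over. Pictures are saved under pics/ and viewed, about 8 in all and at most 12, crops included, and the job is handed in when it is done.

Besides the shell and the picture viewer there is one more tool, called after ">>>" as name(argument=value, ...), one argument or row to a line, values as JSON. carry_out: Moves the arm, as the interface text tells. Its arguments: {"type":"object","properties":{"rows":{"type":"array","items":{"type":"array"}},"force":{"type":"number"}},"required":["rows"]}

```bash
mkdir -p pics; ls; python3 - <<'E'
from plant import observe, eyes
import cv2,numpy as np
for n in("scene","top"):
    im=eyes.get_image(n); cv2.imwrite(f"pics/{n}0.png",im[:,:,::-1])
    c=eyes.calibration(n); print(n,c)
o=observe();print(o)
E
```

```text
pics
scene {'intrinsics': array([[368.74197416,   0.        , 319.52452972],
       [  0.        , 368.74197416, 204.59214841],
       [  0.        ,   0.        ,   1.        ]]), 'rvec': array([ 2.2286401 ,  1.49135912, -0.40067966]), 'tvec': array([-186.11683544, -436.61531164, 1195.35112021])}
top {'intrinsics': array([[387.99213522,   0.        , 317.33093852],
       [  0.        , 387.99213522, 196.1331453 ],
       [  0.        ,   0.        ,   1.        ]]), 'rvec': array([ 2.15469394, -2.21707762,  0.08712498]), 'tvec': array([ -14.75822577,  558.04242772, 1167.1062067 ])}
{'t': 0.1, 'joints': array([-1.31781060e+00,  2.59264261e-01,  1.53600095e+00,  6.96301175e-06,
        1.34802631e+00, -2.02804273e-01]), 'joint_vel': array([ 0.00211364, -0.00138287, -0.00275474,  0.0008716 ,  0.00058561,
        0.0011444 ]), 'effort': array([ 3.96962263e-03, -4.46969962e+01, -2.91246790e+01, -1.54340114e-04,
        6.31374452e-03, -1.94154188e-05]), 'tcp_pos': array([ 241.98905661, -493.35234331,  230.55003695]), 'tool_rot': array([-0.68881113, -0.16035476,  0.68883646, -0.15915373]), 'force': array([-0.38939535,  0.11560558,  0.5938008 ]), 'moment': array([-0.03561098, -0.00150142, -0.01296587]), 'finger_gap': 85.33929887533928}
```

View pics/top0.png

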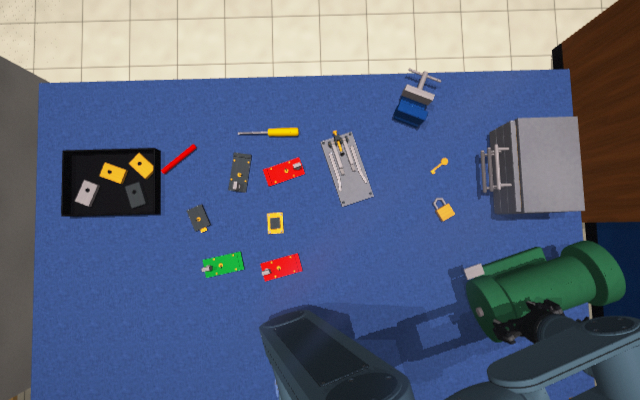

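View pics/scene0.png

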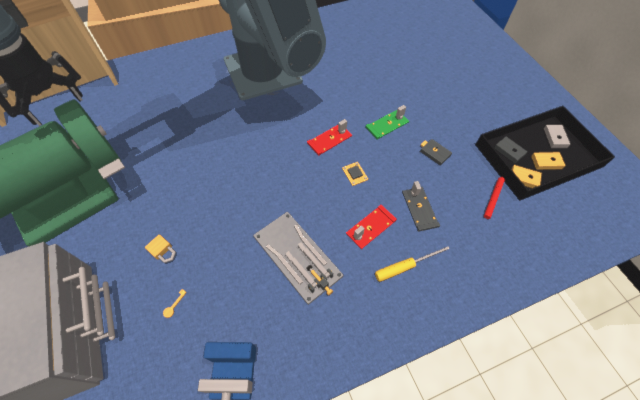

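Top picture candidates with the lock's shape:
- dark plate at (239,172), thumb-turn near (235,185)
- red plates at (284,171) and (281,267)
- green plate at (223,264)
- rim lock at (200,218), dark but with no thumb-turn

I choose the dark one at (239,172). The jig is at (347,168), with the back stop near (339,140). Next I measure both and check the choice in a close crop.

```bash
cat > h.py <<'E'
import cv2,numpy as np
from plant import observe, eyes
from scipy.spatial.transform import Rotation as R
def ray(c,px,fish=False):
    K=c["intrinsics"];Rm=cv2.Rodrigues(c["rvec"])[0];px=np.atleast_2d(np.float64(px))
    d=(px-[K[0,2],K[1,2]])/[K[0,0],K[1,1]]
    if fish:
        r=np.linalg.norm(d,axis=1)[:,None]; d=d/np.maximum(r,1e-9)*np.tan(r)
    d=np.c_[d,np.ones(len(d))]@Rm
    return -Rm.T@np.ravel(c["tvec"]),d
def onz(c,px,z,fish=False):
    o,d=ray(c,px,fish); return (o+d*((z-o[2])/d[:,2:]))[:,:2]
def proj(c,P,fish=False):
    P=np.atleast_2d(np.float64(P));f=cv2.fisheye.projectPoints if fish else cv2.projectPoints
    if fish: return f(P[:,None],np.float64(c["rvec"]).reshape(3,1),np.float64(c["tvec"]).reshape(3,1),c["intrinsics"],np.zeros(4))[0][:,0]
    return f(P,c["rvec"],c["tvec"],c["intrinsics"],None)[0][:,0]
E
python3 - <<'E'
from h import *
for n,boxes in {"top":{"lock":(222,148,256,198),"jig":(315,125,378,212)},"scene":{"lock":(398,176,444,234),"jig":(248,207,346,304)}}.items():
    im=cv2.imread(f"pics/{n}0.png");c=eyes.calibration(n)
    hsv=cv2.cvtColor(im,cv2.COLOR_BGR2HSV)
    for k,(a,b,e,d) in boxes.items():
        m=np.zeros(im.shape[:2],np.uint8)
        m[b:d,a:e]=(hsv[b:d,a:e,1]<100)*255
        cs=cv2.findContours(m,0,2)[0];q=max(cs,key=cv2.contourArea)
        r=cv2.minAreaRect(q);p=cv2.boxPoints(r)
        print(n,k,r,"\n",p.round(1).tolist(),"\n",onz(c,p,5 if k=="lock" else 12).round(1).tolist())
im=cv2.imread("pics/top0.png")
A=cv2.resize(im[145:200,215:315],None,fx=6,fy=6,interpolation=2)
B=cv2.resize(im[125:212,315:378],None,fx=3.8,fy=3.8,interpolation=2)
s=cv2.imread("pics/scene0.png"); C=cv2.resize(s[205:305,248:348],None,fx=2.4,fy=2.4,interpolation=2);D=cv2.resize(s[172:236,395:445],None,fx=3.7,fy=3.7,interpolation=2)
o=np.zeros((600,800,3),np.uint8)
def put(i,x,y):
    i=i[:600-y,:800-x];o[y:y+i.shape[0],x:x+i.shape[1]]=i
put(A[:330,:560],0,0);put(B,560,0);put(C,0,345);put(D,260,345)
cv2.imwrite("pics/c1.png",o)
E
```

```text
top lock ((239.4462432861328, 172.0656280517578), (18.012155532836914, 38.23582077026367), 8.365886688232422) 
 [[227.8000030517578, 189.6999969482422], [233.3000030517578, 151.8000030517578], [251.10000610351562, 154.5], [245.60000610351562, 192.3000030517578]] 
 [[586.6, 246.5], [704.8, 227.8], [695.0, 172.3], [576.8, 191.4]]
top jig ((345.9437561035156, 167.4193115234375), (71.62162780761719, 34.0), 71.07535552978516) 
 [[318.20001220703125, 139.10000610351562], [350.3999938964844, 128.0], [373.6000061035156, 195.8000030517578], [341.5, 206.8000030517578]] 
 [[736.4, -38.7], [768.5, -140.2], [554.2, -204.5], [523.0, -104.1]]
scene lock ((420.5, 204.5), (57.0, 45.0), 90.0) 
 [[398.0, 176.0], [443.0, 176.0], [443.0, 233.0], [398.0, 233.0]] 
 [[538.0, 205.6], [583.7, 316.2], [727.9, 226.6], [686.1, 125.4]]
scene jig ((296.5, 255.0), (96.99998474121094, 95.99998474121094), -0.0) 
 [[248.0, 303.0], [248.0, 207.0], [345.0, 207.0], [345.0, 303.0]] 
 [[712.9, -261.6], [480.8, -191.2], [574.0, 34.2], [793.8, -65.4]]
```

View pics/c1.png

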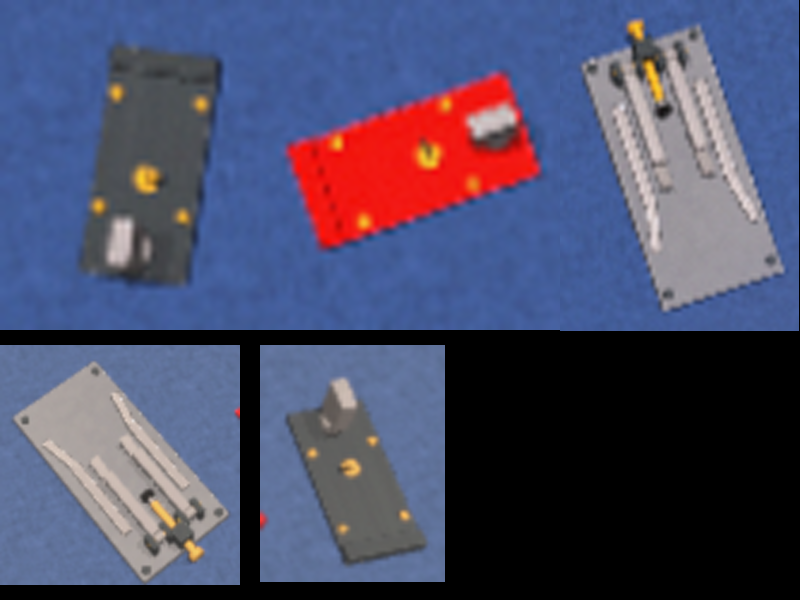

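The crop confirms the dark plate: it has a steel thumb-turn at its lower end and the forend at its far (+x) end. Its centre is about (641,209) with yaw about -9°. The jig origin is about (644,-122) with yaw about 17°. Next I work out the move to hover over the turn.

```bash
cat >> h.py <<'E'
def goal(pos,yaw,tag=""):
    """yaw (deg): world heading of tool y wanted (nearest half-turn); tool x down"""
    o=observe();Q=R.from_quat(o["tool_rot"]);M=Q.as_matrix()
    y=np.array([np.cos(np.radians(yaw)),np.sin(np.radians(yaw)),0])
    if y@M[:,1]<0:y=-y
    x=np.array([0,0,-1.]);T=np.c_[x,y,np.cross(x,y)]
    print(tag,"t",round(o["t"],2),"tcp",o["tcp_pos"].round(1),"yaw_y",np.degrees(np.arctan2(M[1,1],M[0,1])).round(2),"j",o["joints"].round(2),"F",o["force"].round(1),"gap",o["finger_gap"].round(1))
    print("  shift cm",(M.T@(np.array(pos)-o["tcp_pos"])/10).round(3),"turn",R.from_matrix(M.T@T).as_rotvec().round(4))
E
python3 - <<'E'
from h import *
u=np.array([np.cos(np.radians(-9.1)),np.sin(np.radians(-9.1))])
t=np.array([640.8,209.5])-45*u; print(t)
for n in("top","scene"): print(proj(eyes.calibration(n),[*t,45]))
goal([*t,200],80.9)
print(R.from_quat(observe()["tool_rot"]).as_matrix().round(3))
c=eyes.calibration("wrist");o=observe();Rm=cv2.Rodrigues(c["rvec"])[0];M=R.from_quat(o["tool_rot"]).as_matrix()
print("cam in tool",M.T@(-Rm.T@c["tvec"]-o["tcp_pos"]),"axis",M.T@Rm[2], c["intrinsics"])
E
```

```text
[596.3663787  216.61711303]
[[234.67398437 184.92676351]]
[[415.98629275 183.44029628]]Traceback (most recent call last):
  File "<stdin>", line 5, in <module>
  File "h.py", line 23, in goal
    print(tag,"t",round(o["t"],2),"tcp",o["tcp_pos"].round(1),"yaw_y",np.degrees(np.arctan2(M[1,1],M[0,1])).round(2),"j",o["joints"].round(2),"F",o["force"].round(1),"gap",o["finger_gap"].round(1))
                                                                                                                                                                            ^^^^^^^^^^^^^^^^^^^^^
AttributeError: 'float' object has no attribute 'round'
```

```bash
sed -i 's/o\["finger_gap"\].round(1)/round(float(o["finger_gap"]),1)/' h.py
python3 - <<'E'
from h import *
goal([596.4,216.6,200],80.9)
print(R.from_quat(observe()["tool_rot"]).as_matrix().round(3))
c=eyes.calibration("wrist");o=observe();Rm=cv2.Rodrigues(c["rvec"])[0];M=R.from_quat(o["tool_rot"]).as_matrix()
print("cam in tool",M.T@(-Rm.T@c["tvec"]-o["tcp_pos"]),"axis",M.T@Rm[2], c["intrinsics"])
E
```

```text
t 0.1 tcp [ 242.  -493.4  230.6] yaw_y -63.89 j [-1.32  0.26  1.54  0.    1.35 -0.2 ] F [-0.4  0.1  0.6] gap 85.3
  shift cm [  3.157 -48.142 -63.072] turn [6.146e-01 2.000e-04 1.700e-03]
[[-0.     0.44  -0.898]
 [ 0.002 -0.898 -0.44 ]
 [-1.    -0.002 -0.   ]]
cam in tool [-141.83976608    1.00915086  -72.73234293] axis [0.95770336 0.00189781 0.28775107] [[309.70691629   0.         326.74582849]
 [  0.         309.70691629 197.69010253]
 [  0.           0.           1.        ]]
```

>>> carry_out(
  rows=[
    [[-6, 0, 0], [0, 0, 0], 0.7],
    [[-8, 0, 0], [0, 0, 0], 0.7],
    [[-8, -6, -8], [0.1, 0, 0], 0.7],
    [[-8, -10, -13], [0.2, 0, 0], 0.7],
    [[-8, -14, -18], [0.3, 0, 0], 0.7],
    [[-8, -18, -23], [0.4, 0, 0], 0.7],
    [[-8, -22, -28], [0.5, 0, 0], 0.7],
    [[-8, -26, -33], [0.6146, 0, 0], 0.7],
    [[-6, -30, -38], [0.6146, 0, 0], 0.7],
    [[-4, -34, -43], [0.6146, 0, 0], 0.7],
    [[-2, -38, -48], [0.6146, 0, 0], 0.7],
    [[0, -42, -54], [0.6146, 0, 0], 0.7],
    [[2, -46, -59], [0.6146, 0, 0], 0.7],
    [[3.16, -48.14, -63.07], [0.6146, 0, 0], 0.7],
    [[3.16, -48.14, -63.07], [0.6146, 0, 0], 0.7],
    [[3.16, -48.14, -63.07], [0.6146, 0, 0], 0.7],
    [[3.16, -48.14, -63.07], [0.6146, 0, 0], 0.7],
    [[3.16, -48.14, -63.07], [0.6146, 0, 0], 0.7],
    [[3.16, -48.14, -63.07], [0.6146, 0, 0], 0.7],
    [[3.16, -48.14, -63.07], [0.6146, 0, 0], 0.7],
  ],
)

```text
t: 2.6
tcp_pos: [596.5, 215.7, 200.8]
tool_rot: [0.705, -0.056, -0.705, -0.057]
force: [0.1, 0.8, 0.0]
finger_gap: 59.4
```

```bash
python3 - <<'E'
from h import *
goal([596.4,216.6,90],80.9)
c=eyes.calibration("wrist");im=eyes.get_image("wrist");cv2.imwrite("pics/w1.png",im[:,:,::-1])
np.savez("w1.npz",**c)
u=np.array([.9874,-.1582]);v=np.array([.1582,.9874]);o=np.array([640.8,209.5])
P=[[*(o+a*u+b*v),z] for a,b,z in[(-60,28,5),(-60,-28,5),(60,28,10),(60,-28,10),(-57,6,45),(-57,-6,45),(-33,6,45),(-33,-6,45)]]
print(proj(c,P,True).round(1).tolist())
E
```

```text
t 2.6 tcp [596.5 215.7 200.8] yaw_y -99.17 j [0.17 0.43 1.37 0.   1.35 1.9 ] F [0.1 0.8 0. ] gap 59.4
  shift cm [11.077 -0.064  0.027] turn [-0.0012 -0.0004  0.0018]Traceback (most recent call last):
  File "<stdin>", line 7, in <module>
  File "h.py", line 15, in proj
    if fish: return f(P[:,None],np.float64(c["rvec"]).reshape(3,1),np.float64(c["tvec"]).reshape(3,1),c["intrinsics"],np.zeros(4))[0][:,0]
                    ~^^^^^^^^^^^^^^^^^^^^^^^^^^^^^^^^^^^^^^^^^^^^^^^^^^^^^^^^^^^^^^^^^^^^^^^^^^^^^^^^^^^^^^^^^^^^^^^^^^^^^^^^^^^^^
cv2.error: OpenCV(4.12.0) /io/opencv/modules/calib3d/src/fisheye.cpp:83: error: (-215:Assertion failed) _tvec.getMat().isContinuous() && _rvec.getMat().isContinuous() in function 'projectPoints'
```

View pics/w1.png

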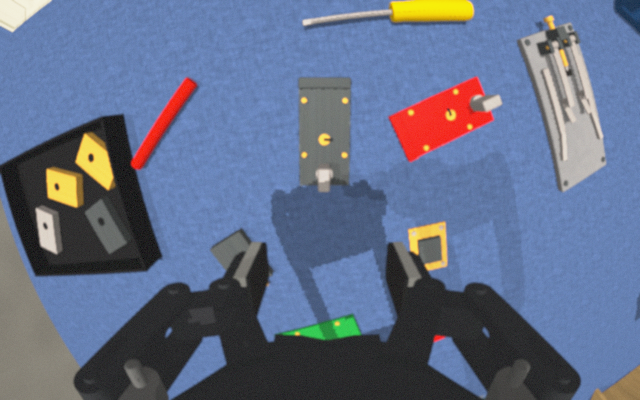

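```bash
sed -i 's/    if fish: return.*/    if fish: return f(P[:,None].copy(),*[np.array(c[k],float).ravel().reshape(3,1).copy() for k in("rvec","tvec")],np.array(c["intrinsics"],float),np.zeros(4))[0][:,0]/' h.py
python3 - <<'E'
from h import *
c=dict(np.load("w1.npz"));im=cv2.imread("pics/w1.png")
u=np.array([.9874,-.1582]);v=np.array([.1582,.9874]);o=np.array([640.8,209.5])
P=[[*(o+a*u+b*v),z] for a,b,z in[(-60,28,5),(-60,-28,5),(60,28,10),(60,-28,10),(-57,6,45),(-57,-6,45),(-33,6,45),(-33,-6,45)]]
print(proj(c,P,True).round(1).tolist(), proj(c,onz(c,[[300,80]],10,True).tolist()[0]+[10],True))
s=cv2.cvtColor(im,cv2.COLOR_BGR2HSV)
# plate side edges: per row between forend & mid, blue->dark transitions
L=[];Rr=[]
for r in range(95,160,3):
    x=np.where(s[r,285:365,1]<110)[0]+285; L.append((x.min()-.5,r));Rr.append((x.max()+.5,r))
l=onz(c,L,5,True);rr=onz(c,Rr,5,True)
for e in(l,rr):
    f=cv2.fitLine(e.astype(np.float32),cv2.DIST_HUBER,0,.01,.01).ravel();print("side",f, np.degrees(np.arctan2(f[1],f[0])), "at lock offset",(np.array(f[2:])-o)@v)
top=[np.where(s[60:120,k,1]<110)[0].min()+59.5 for k in range(306,346,4)]
print("front edge",[( (q-o)@u).round(1) for q in onz(c,np.c_[range(306,346,4),top],10,True)])
m=((s[160:195,305:345,1]<60)&(s[160:195,305:345,2]>130)).astype(np.uint8);ys,xs=np.where(m);print(len(xs),xs.min()+305,xs.max()+305,ys.min()+160,ys.max()+160)
q=onz(c,[[xs.mean()+305,ys.mean()+160]],45,True)[0];print("bright cen",q,(q-o)@u,(q-o)@v)
e=onz(c,[[xs.min()+304.5,174],[xs.max()+305.5,174]],45,True);print((e-o)@v)
E
```

```text
[[300.1, 187.2], [349.7, 187.2], [298.1, 78.9], [351.2, 78.8], [318.6, 194.5], [330.6, 194.5], [318.4, 170.9], [330.7, 170.9]] [[300.  80.]]
side [ 9.8572987e-01 -1.6833496e-01  6.5799994e+02  2.4997792e+02] -9.691024 at lock offset 42.6889290777588
side [ 9.8737186e-01 -1.5841962e-01  6.3971375e+02  1.6624561e+02] -9.115177 at lock offset -42.88123468261718
front edge [np.float64(81.0), np.float64(78.8), np.float64(79.8), np.float64(78.7), np.float64(80.8), np.float64(80.8), np.float64(80.8), np.float64(80.8), np.float64(78.7), np.float64(78.7)]
318 315 332 168 192
bright cen [601.3991661  216.89235371] -40.07385374657067 1.0659981324196273
[ 9.88358963 -7.80675211]
```

The top-view pose projects onto the wrist view within about 1 px. Forend corners are seen at (299,78) and (351,78), and the turn at (324,174). I descend and grasp.

>>> carry_out(
  rows=[
    [[4, -0.06, 0.03], [0, 0, 0], 0.6],
    [[8, -0.06, 0.03], [0, 0, 0], 0.6],
    [[12, -0.06, 0.03], [0, 0, 0], 0.6],
    [[15, -0.06, 0.03], [0, 0, 0], 0.6],
    [[17, -0.06, 0.03], [0, 0, 0], 0.6],
    [[18.3, -0.06, 0.03], [0, 0, 0], 0.6],
    [[18.85, -0.06, 0.03], [0, 0, 0], 0.6],
    [[18.85, -0.06, 0.03], [0, 0, 0], 0.6],
    [[18.85, -0.06, 0.03], [0, 0, 0], 0.3],
    [[18.85, -0.06, 0.03], [0, 0, 0], 0.2],
    [[18.85, -0.06, 0.03], [0, 0, 0], 0.1],
    [[18.85, -0.06, 0.03], [0, 0, 0], 0.05],
    [[18.85, -0.06, 0.03], [0, 0, 0], 0],
    [[18.85, -0.06, 0.03], [0, 0, 0], 0],
    [[18.85, -0.06, 0.03], [0, 0, 0], 0],
  ],
  force=50,
)

```text
t: 4.53
tcp_pos: [597.4, 217.6, 13.4]
tool_rot: [0.706, -0.055, -0.704, -0.057]
force: [0.3, 2.7, 6.1]
finger_gap: 11.4
```

>>> carry_out(
  rows=[
    [[-1, 0, 0], [0, 0, 0], 0],
    [[-2, 0, 0], [0, 0, 0], 0],
    [[-4, 0, 0], [0, 0, 0], 0],
    [[-6, 0, 0], [0, 0, 0], 0],
    [[-8, 0, 0], [0, 0, 0], 0],
    [[-9, 0, 0], [0, 0, 0], 0],
    [[-9, 0, 0], [0, 0, 0], 0],
  ],
)

```text
t: 5.4
tcp_pos: [597.4, 217.3, 104.1]
tool_rot: [0.706, -0.055, -0.703, -0.058]
force: [-0.3, 0.2, -3.6]
finger_gap: 11.5
```

```bash
python3 - <<'E'
from h import *
goal([507,-164,103],107)
print(observe()["moment"])
E
```

```text
t 5.4 tcp [597.4 217.3 104.1] yaw_y -99.15 j [0.17 0.51 1.48 0.   1.14 1.9 ] F [-0.3  0.2 -3.6] gap 11.5
  shift cm [-3.6000e-02  3.9082e+01  2.8620e+00] turn [-0.4564 -0.0046  0.0026]
[ 0.02218798  0.19503611 -0.00149548]
```

>>> carry_out(
  rows=[
    [[0, 3, 0.2], [0, 0, 0], 0],
    [[0, 7, 0.5], [-0.05, 0, 0], 0],
    [[0, 11, 0.8], [-0.1, 0, 0], 0],
    [[0, 15, 1.1], [-0.15, 0, 0], 0],
    [[0, 19, 1.4], [-0.2, 0, 0], 0],
    [[0, 23, 1.7], [-0.25, 0, 0], 0],
    [[0, 27, 2.0], [-0.3, 0, 0], 0],
    [[0, 31, 2.3], [-0.36, 0, 0], 0],
    [[0, 35, 2.6], [-0.42, 0, 0], 0],
    [[0, 38, 2.8], [-0.456, 0, 0], 0],
    [[0, 39.08, 2.86], [-0.456, -0.0046, 0.0026], 0],
    [[0, 39.08, 2.86], [-0.456, -0.0046, 0.0026], 0],
    [[0, 39.08, 2.86], [-0.456, -0.0046, 0.0026], 0],
    [[0, 39.08, 2.86], [-0.456, -0.0046, 0.0026], 0],
  ],
)

```text
t: 7.15
tcp_pos: [507.2, -162.9, 102.6]
tool_rot: [-0.699, -0.105, 0.699, -0.105]
force: [-0.7, -0.3, -3.4]
finger_gap: 11.1
```

```bash
python3 - <<'E'
from h import *
goal([507,-164,103],107)
c=eyes.calibration("wrist");im=eyes.get_image("wrist");cv2.imwrite("pics/w2.png",im[:,:,::-1]);np.savez("w2.npz",**c)
u=np.array([np.cos(np.radians(17)),np.sin(np.radians(17))]);v=np.array([-u[1],u[0]]);o=np.array([643.8,-122.1])
P=[[*(o+a*u+b*v),z] for a,b,z in[(105,52,12),(105,-52,12),(-110,52,12),(-110,-52,12),(-63,38.5,19),(-63,-38.5,19),(-17,18,26),(-17,-18,26),(60,30,19),(60,-30,19)]]
print(proj(c,P,True).round(1).tolist())
p2=cv2.resize(im[:,:,::-1],(800,500),interpolation=2);cv2.imwrite("pics/w2b.png",p2)
E
```

```text
t 7.15 tcp [ 507.2 -162.9  102.6] yaw_y -72.95 j [-0.52  0.35  1.75  0.    1.04  0.75] F [-0.7 -0.3 -3.4] gap 11.1
  shift cm [-0.044  0.103  0.049] turn [0.0009 0.0001 0.0003]
[[263.0, -88.9], [390.3, -88.7], [258.8, 161.1], [393.5, 161.2], [273.0, 99.1], [379.5, 99.2], [300.4, 34.4], [352.3, 34.5], [286.7, -53.2], [366.3, -53.1]]
```

View pics/w2b.png

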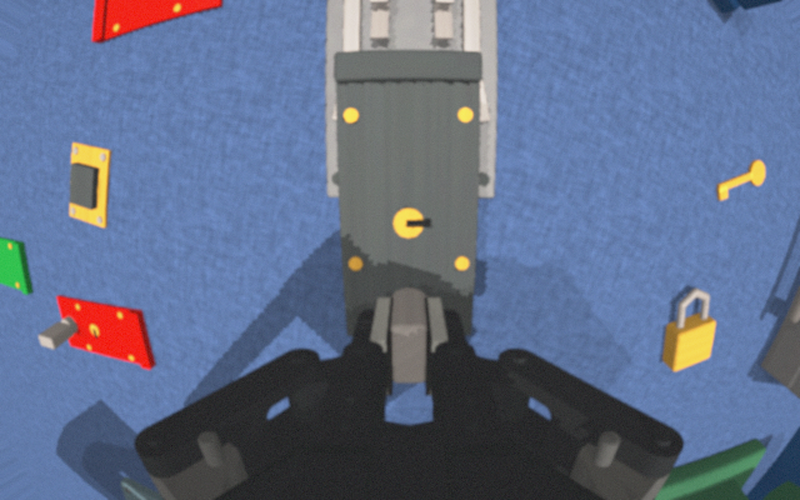

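Here the lock hangs straight under the gripper, with its forend at display rows 52–80 and columns 335–481, centred on 408. The jig's near corners are at (328,195) and (494,195) and its clip tips at columns 380 and 443, so its centreline is near column 411. That puts it about 2 mm to the right of my estimate, so I measure it with numbers.

```bash
cat > m.py <<'E'
from h import *
import sys
def measure(tag):
    c=dict(np.load(tag+".npz"));im=cv2.imread(f"pics/{tag}.png").astype(int)
    g=cv2.GaussianBlur((im[:,:,0]-im[:,:,2]).astype(np.float32),(3,3),0)<35  # not blue
    L=[];Rr=[]
    for r in range(62,148,2):
        x=np.where(g[r,240:420])[0]+240
        L.append((x.min()-.5,r));Rr.append((x.max()+.5,r))
    out=[]
    for e in(L,Rr):
        w=onz(c,e,12,True);f=cv2.fitLine(w.astype(np.float32),cv2.DIST_HUBER,0,.01,.01).ravel()
        f=f if f[0]>0 else np.r_[-f[:2],f[2:]]
        out.append(f);print("base side yaw",np.degrees(np.arctan2(f[1],f[0])).round(2),f[2:])
    cols=[k for k in list(range(264,268))+list(range(388,393))]
    e=[]
    for k in cols:
        y=np.where(g[140:175,k])[0]+140;e.append((k,y.max()+.5))
    w=onz(c,e,12,True)
    o=np.array([643.8,-122.1]);u=np.array([np.cos(np.radians(17)),np.sin(np.radians(17))]);v=np.array([-u[1],u[0]])
    print("entry edge jig x",((w-o)@u).round(1)," sides y",[((f[2:]-o)@v).round(2) for f in out])
    # plate in hand sides
    d=(im.sum(2)<330)&g
    tp=observe()["tcp_pos"];
    return c,im
measure("w2")
E
python3 m.py
```

```text
base side yaw 16.83 [576.688   -90.46988]
base side yaw 16.99 [ 600.22394 -191.10912]
entry edge jig x [-107.3 -107.3 -107.3 -107.3 -107.9 -107.9 -107.9 -107.9 -107.9]  sides y [np.float64(49.87), np.float64(-53.25)]
```

```bash
python3 - <<'E'
from h import *
c=dict(np.load("w2.npz"));im=cv2.imread("pics/w2.png").astype(int)
s=im.sum(2); 
yaw=np.radians(17.05);u=np.array([np.cos(yaw),np.sin(yaw)]);v=np.array([-u[1],u[0]]);t=np.array([507.2,-162.9])
# forend: dark vs light jig, rows 46-58
for r in range(46,62,4):
    row=s[r]; print(r,row[262:274].tolist(),row[380:392].tolist())
print("front col326",s[34:50,300].tolist(),s[34:50,350].tolist())
pts=[[355/1.25,263/1.25],[462/1.25,263/1.25],[351/1.25,115/1.25],[465/1.25,115/1.25]]
w=onz(c,pts,94.2,True)-t;print("bolts (x,y)",np.c_[w@u,w@v].round(1).tolist())
w=onz(c,[[268,52],[385,52],[326,42]],99.2,True)-t;print("forend",np.c_[w@u,w@v].round(1).tolist())
E
```

```text
46 [517, 528, 528, 520, 475, 394, 335, 312, 330, 339, 336, 336] [327, 328, 319, 311, 334, 423, 527, 550, 554, 548, 555, 548]
50 [503, 526, 529, 518, 492, 406, 328, 317, 336, 337, 339, 345] [333, 314, 323, 309, 325, 400, 497, 543, 549, 551, 548, 555]
54 [509, 516, 529, 520, 480, 392, 329, 331, 329, 337, 342, 339] [326, 335, 330, 324, 338, 412, 499, 541, 547, 551, 552, 547]
58 [501, 522, 522, 512, 466, 386, 331, 323, 337, 336, 343, 344] [330, 324, 324, 306, 335, 399, 487, 539, 548, 559, 550, 552]
front col326 [357, 361, 368, 380, 430, 458, 386, 324, 332, 324, 338, 332, 333, 336, 339, 331] [334, 333, 384, 469, 512, 478, 394, 322, 324, 327, 335, 332, 326, 323, 334, 328]
bolts (x,y) [[20.9, 20.8], [21.0, -23.4], [80.7, 20.8], [80.7, -22.9]]
forend [[99.9, 26.1], [100.0, -28.3], [104.0, -0.9]]
```

```bash
python3 - <<'E'
from h import *
goal([508.4,-163.8,102.6-73],106.95)
E
```

```text
t 7.2 tcp [ 507.2 -163.   102.6] yaw_y -72.95 j [-0.52  0.35  1.75  0.    1.04  0.75] F [-0.1  0.2 -3.8] gap 11.5
  shift cm [ 7.301  0.114 -0.091] turn [0.0018 0.     0.0002]
```

>>> carry_out(
  rows=[
    [[2, 0.11, -0.09], [0, 0, 0], 0],
    [[4, 0.11, -0.09], [0, 0, 0], 0],
    [[5.5, 0.11, -0.09], [0, 0, 0], 0],
    [[6.5, 0.11, -0.09], [0, 0, 0], 0],
    [[7.1, 0.11, -0.09], [0, 0, 0], 0],
    [[7.3, 0.11, -0.09], [0, 0, 0], 0],
    [[7.3, 0.11, -0.09], [0, 0, 0], 0],
    [[7.3, 0.11, -0.09], [0, 0, 0], 0],
  ],
)

```text
t: 8.2
tcp_pos: [508.7, -164.0, 30.1]
tool_rot: [0.7, 0.105, -0.699, 0.105]
force: [-0.2, -0.2, -4.3]
finger_gap: 11.2
```

```bash
python3 - <<'E'
from h import *
goal([508.4,-163.8,25],106.95); print(observe()["moment"])
c=eyes.calibration("wrist");im=eyes.get_image("wrist")[:,:,::-1];cv2.imwrite("pics/w3.png",im);np.savez("w3.npz",**c)
cv2.imwrite("pics/w3b.png",cv2.resize(im[:260,200:460],None,fx=2.3,fy=2.3,interpolation=2))
E
```

```text
t 8.2 tcp [ 508.7 -164.    30.1] yaw_y -72.95 j [-0.52  0.45  1.81  0.    0.88  0.75] F [-0.2 -0.2 -4.3] gap 11.2
  shift cm [ 0.506 -0.028  0.022] turn [ 0.0017 -0.0006 -0.0005]
[-0.02970564  0.14763565  0.01043314]
```

View pics/w3b.png

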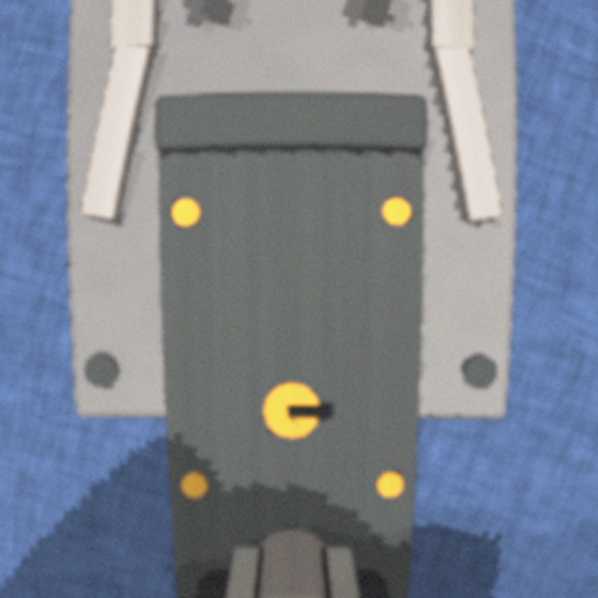

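The lock is centred in the flared mouth: the forend spans columns 157–425 (centre 291), the inner rail edges are at 154 and 432 (centre 293), and the base is centred on 291.5. The forend front is about 10 mm short of the rail bend, so it is clear of the clips. I lower it by feel.

>>> carry_out(
  rows=[
    [[0.2, 0, 0], [0, 0, 0], 0],
    [[0.35, 0, 0], [0, 0, 0], 0],
    [[0.42, 0, 0], [0, 0, 0], 0],
    [[0.42, 0, 0], [0, 0, 0], 0],
    [[0.42, 0, 0], [0, 0, 0], 0],
  ],
)

```text
t: 8.88
tcp_pos: [508.7, -163.9, 25.9]
tool_rot: [0.7, 0.105, -0.699, 0.105]
force: [-0.0, -0.2, -3.3]
finger_gap: 11.7
```

>>> carry_out(
  rows=[
    [[0.04, 0, 0], [0, 0, 0], 0],
    [[0.04, 0, 0], [0, 0, 0], 0],
  ],
)

```text
t: 9.12
tcp_pos: [508.7, -164.0, 25.6]
tool_rot: [0.7, 0.105, -0.699, 0.105]
force: [-0.7, 0.1, -1.8]
finger_gap: 11.3
```

>>> carry_out(
  rows=[
    [[0.03, 0, 0], [0, 0, 0], 0],
    [[0.03, 0, 0], [0, 0, 0], 0],
  ],
)

```text
t: 9.38
tcp_pos: [508.8, -164.0, 25.4]
tool_rot: [0.7, 0.105, -0.699, 0.105]
force: [-1.0, 0.8, 0.3]
finger_gap: 11.4
```

```bash
python3 - <<'E'
from h import *
goal([508.7,-164,25.4],106.95)
for i in range(3):
    eyes.get_image("top");o=observe();print(o["force"].round(2),o["moment"].round(3),o["tcp_pos"].round(2))
E
```

```text
t 9.38 tcp [ 508.8 -164.    25.4] yaw_y -72.95 j [-0.52  0.46  1.82  0.    0.87  0.75] F [-1.   0.8  0.3] gap 11.4
  shift cm [ 0.002 -0.006  0.007] turn [ 0.0017 -0.0008 -0.0007]
[-1.29  0.58 -0.81] [0.1   0.109 0.04 ] [ 508.78 -164.06   25.43]
[-1.35  0.36 -0.01] [0.1   0.169 0.072] [ 508.77 -164.07   25.42]
[-1.92 -0.34 -0.45] [0.059 0.136 0.033] [ 508.78 -164.07   25.41]
```

>>> carry_out(
  rows=[
    [[0, 0, -0.3], [0, 0, 0], 0],
    [[0, 0, -0.7], [0, 0, 0], 0],
    [[0, 0, -1.1], [0, 0, 0], 0],
    [[0, 0, -1.5], [0, 0, 0], 0],
    [[0, 0, -1.8], [0, 0, 0], 0],
    [[0, 0, -2.1], [0, 0, 0], 0],
    [[0, 0, -2.4], [0, 0, 0], 0],
    [[0, 0, -2.4], [0, 0, 0], 0],
  ],
)

```text
t: 10.52
tcp_pos: [532.3, -156.9, 25.4]
tool_rot: [0.7, 0.105, -0.699, 0.105]
force: [0.5, 0.4, -1.3]
finger_gap: 11.1
```

>>> carry_out(
  rows=[
    [[0, 0, -0.3], [0, 0, 0], 0],
    [[0, 0, -0.6], [0, 0, 0], 0],
    [[0, 0, -0.9], [0, 0, 0], 0],
    [[0, 0, -1.2], [0, 0, 0], 0],
    [[0, 0, -1.2], [0, 0, 0], 0],
  ],
)

```text
t: 11.15
tcp_pos: [542.3, -153.5, 25.4]
tool_rot: [-0.699, -0.105, 0.7, -0.105]
force: [-6.9, -3.1, 3.6]
finger_gap: 11.4
```

>>> carry_out(
  rows=[
    [[0, 0, -0.3], [0, 0, 0], 0],
    [[0, 0, -0.6], [0, 0, 0], 0],
    [[0, 0, -0.9], [0, 0, 0], 0],
    [[0, 0, -1.2], [0, 0, 0], 0],
  ],
)

```text
t: 11.65
tcp_pos: [550.9, -150.5, 25.5]
tool_rot: [-0.697, -0.105, 0.702, -0.105]
force: [-14.1, -5.1, 9.1]
finger_gap: 11.1
```

>>> carry_out(
  rows=[
    [[0, 0, -0.3], [0, 0, 0], 0],
    [[0, 0, -0.6], [0, 0, 0], 0],
    [[0, 0, -0.9], [0, 0, 0], 0],
  ],
)

```text
t: 12.02
tcp_pos: [556.7, -148.3, 25.7]
tool_rot: [-0.695, -0.106, 0.704, -0.105]
force: [-9.7, -2.0, 5.6]
finger_gap: 11.4
```

```bash
python3 - <<'E'
from h import *
p0=np.array([508.4,-163.8]);u=np.array([.9567,.2910])
o=observe();print("travel",(o["tcp_pos"][:2]-p0)@u,"lat",(o["tcp_pos"][:2]-p0)@[-.291,.9567],o["moment"].round(2))
goal([*(p0+60*u),25.4],106.92)
E
```

```text
travel 50.659691135567925 lat 0.749310789708736 [-0.35  0.98 -0.03]
 t 12.03 tcp [ 556.7 -148.3   25.7] yaw_y -72.9 j [-0.45  0.52  1.7  -0.01  0.93  0.83] F [-9.7 -2.   5.6] gap 11.4
  shift cm [ 0.016  0.078 -0.934] turn [0.0032 0.0122 0.0029]
```

>>> carry_out(
  rows=[
    [[0, 0.02, -0.3], [0, 0.004, 0], 0],
    [[0, 0.04, -0.6], [0, 0.008, 0.002], 0],
    [[0, 0.05, -0.9], [0, 0.012, 0.003], 0],
  ],
)

```text
t: 12.4
tcp_pos: [563.2, -146.4, 25.4]
tool_rot: [-0.698, -0.106, 0.701, -0.105]
force: [-8.5, -2.3, 4.3]
finger_gap: 11.4
```

```bash
python3 - <<'E'
from h import *
p0=np.array([508.4,-163.8]);u=np.array([.9567,.2910])
o=observe();print("travel",(o["tcp_pos"][:2]-p0)@u,"lat",(o["tcp_pos"][:2]-p0)@[-.291,.9567],o["moment"].round(2))
goal([*(p0+66*u),25.4],106.92)
E
```

```text
travel 57.509318733960725 lat 0.7423132858683223 [-0.49  1.41 -0.02]
 t 12.4 tcp [ 563.2 -146.4   25.4] yaw_y -72.87 j [-0.44  0.53  1.69 -0.    0.93  0.83] F [-8.5 -2.3  4.3] gap 11.4
  shift cm [-0.004  0.077 -0.849] turn [0.0037 0.0045 0.0013]
```

>>> carry_out(
  rows=[
    [[0, 0.02, -0.25], [0.001, 0.002, 0], 0],
    [[0, 0.03, -0.5], [0.002, 0.004, 0.001], 0],
    [[0, 0.04, -0.75], [0.003, 0.004, 0.001], 0],
  ],
)

```text
t: 12.78
tcp_pos: [569.2, -144.6, 25.4]
tool_rot: [-0.698, -0.105, 0.7, -0.104]
force: [-1.2, 0.8, 0.1]
finger_gap: 11.1
```

>>> carry_out(
  rows=[
    [[0, 0.01, -0.2], [0, 0.001, 0], 0],
    [[0, 0.02, -0.4], [0, 0.002, 0], 0],
  ],
)

```text
t: 13.02
tcp_pos: [571.6, -143.9, 25.4]
tool_rot: [-0.698, -0.105, 0.701, -0.104]
force: [-8.4, -3.1, 5.2]
finger_gap: 11.5
```

```bash
cat > s.py <<'E'
from h import *
p0=np.array([508.4,-163.8]);u=np.array([.9567,.2910]);o=observe()
print("travel",(o["tcp_pos"][:2]-p0)@u,"lat",(o["tcp_pos"][:2]-p0)@[-.291,.9567],"Fax",o["force"][:2]@u,o["moment"].round(2))
goal([*(p0+80*u),25.4],106.92)
E
python3 s.py; python3 - <<'E'
from h import *
c=eyes.calibration("wrist");im=eyes.get_image("wrist")[:,:,::-1];np.savez("w4.npz",**c);cv2.imwrite("pics/w4.png",im)
cv2.imwrite("pics/w4b.png",cv2.resize(im[:200,230:420],None,fx=3,fy=3,interpolation=2))
E
```

```text
travel 66.25045245184809 lat 0.6055784495249855 Fax -8.911696606781092 [-0.51  1.25 -0.01]
 t 13.03 tcp [ 571.6 -143.9   25.4] yaw_y -73.02 j [-0.43  0.54  1.67 -0.    0.94  0.84] F [-8.4 -3.1  5.2] gap 11.5
  shift cm [-0.006  0.062 -1.375] turn [0.0011 0.0041 0.0018]
```

View pics/w4b.png

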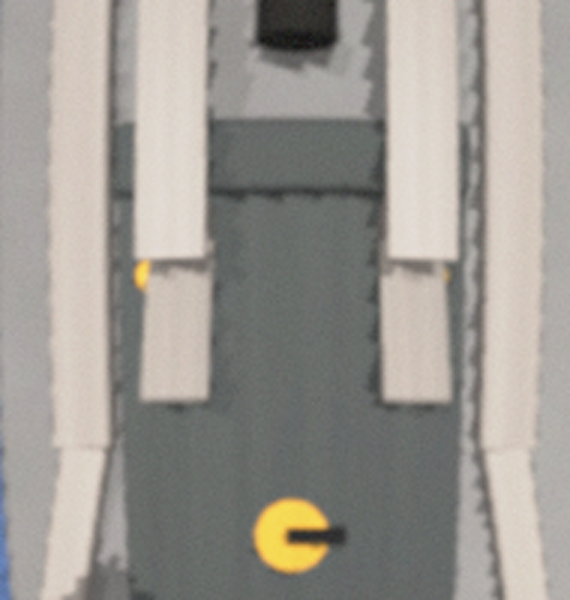

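```bash
python3 - <<'E'
from h import *
c=dict(np.load("w4.npz"));a=np.radians(16.92);u=np.array([np.cos(a),np.sin(a)]);v=np.array([-u[1],u[0]]);o=np.array([646.5,-123.05])
def J(n,p,z):
    w=onz(c,[[230+p[0]/3,p[1]/3]],z,True)-o;print(n,"z",z,(w@u).round(1),(w@v).round(1))
J("front",(290,118),22);J("forend rear",(290,190),22);J("bendL",(80,447),19);J("bendR",(505,447),19)
for z in(18,22,27):J("pad",(297,48),z)
for z in (19.5,22,24.5):J("clip kink L",(175,262),z);
for z in (26,28,31):J("tip L",(175,402),z);J("tip R",(415,402),z)
E
```

```text
front z 22 [27.5] [0.7]
forend rear z 22 [15.9] [0.7]
bendL z 19 [-24.5] [34.8]
bendR z 19 [-24.4] [-34.4]
pad z 18 [40.3] [-0.4]
pad z 22 [39.1] [-0.4]
pad z 27 [37.7] [-0.3]
clip kink L z 19.5 [4.9] [18.6]
clip kink L z 22 [4.8] [18.3]
clip kink L z 24.5 [4.6] [18.]
tip L z 26 [-16.9] [18.1]
tip R z 26 [-16.8] [-18.4]
tip L z 28 [-16.7] [17.8]
tip R z 28 [-16.6] [-18.1]
tip L z 31 [-16.4] [17.5]
tip R z 31 [-16.3] [-17.7]
```

The forend front is at jig x ≈ 28 and its rear edge at 16, so the clips are just dropping behind it. The pad face is at x ≈ 38–41, about 11–13 mm ahead.

>>> carry_out(
  rows=[
    [[0, 0.02, -0.2], [0, 0.002, 0], 0],
    [[0, 0.03, -0.4], [0, 0.004, 0], 0],
    [[0, 0.04, -0.6], [0, 0.004, 0.001], 0],
    [[0, 0.04, -0.8], [0, 0.004, 0.001], 0],
  ],
)

```text
t: 13.58
tcp_pos: [577.9, -142.2, 25.4]
tool_rot: [-0.698, -0.105, 0.701, -0.104]
force: [-8.6, -2.4, 5.9]
finger_gap: 11.1
```

```bash
python3 s.py
```

```text
travel 72.82382475754453 lat 0.43423676959560836 Fax -8.943972647620425 [-0.49  1.36 -0.01]
 t 13.57 tcp [ 577.9 -142.2   25.4] yaw_y -72.99 j [-0.43  0.54  1.65 -0.    0.95  0.85] F [-8.6 -2.4  5.9] gap 11.1
  shift cm [-0.003  0.045 -0.717] turn [0.0016 0.0033 0.0016]
```

>>> carry_out(
  rows=[
    [[-0.03, 0, -0.15], [0, 0, 0], 0],
    [[-0.04, 0, -0.3], [0, 0, 0], 0],
    [[-0.04, 0, -0.3], [0, 0, 0], 0],
  ],
)

```text
t: 13.95
tcp_pos: [579.8, -141.4, 25.4]
tool_rot: [-0.697, -0.105, 0.701, -0.104]
force: [-5.7, -3.0, 0.9]
finger_gap: 11.2
```

>>> carry_out(
  rows=[
    [[0, 0, -0.12], [0, 0, 0], 0],
    [[0, 0, -0.24], [0, 0, 0], 0],
  ],
)

```text
t: 14.2
tcp_pos: [580.9, -141.0, 25.4]
tool_rot: [-0.696, -0.105, 0.702, -0.104]
force: [-8.3, -1.3, 4.4]
finger_gap: 11.4
```

```bash
python3 s.py
```

```text
travel 75.96074939527541 lat 0.7427259736480277 Fax -8.30305920814149 [-0.41  0.77 -0.12]
 t 14.2 tcp [ 580.9 -141.    25.4] yaw_y -72.98 j [-0.42  0.55  1.64 -0.    0.96  0.85] F [-8.3 -1.3  4.4] gap 11.4
  shift cm [-0.     0.075 -0.403] turn [0.0018 0.008  0.0028]
```

>>> carry_out(
  rows=[
    [[-0.02, 0.02, -0.12], [0, 0.003, 0], 0],
    [[-0.02, 0.03, -0.24], [0, 0.005, 0], 0],
  ],
)

```text
t: 14.45
tcp_pos: [581.8, -140.7, 25.4]
tool_rot: [-0.697, -0.106, 0.702, -0.104]
force: [-7.3, -2.0, 3.5]
finger_gap: 11.4
```

```bash
python3 s.py
```

```text
travel 76.97724069030032 lat 0.7253313553091952 Fax -7.516435532177866 [-0.48  0.98 -0.06]
 t 14.45 tcp [ 581.8 -140.7   25.4] yaw_y -72.96 j [-0.42  0.55  1.64 -0.    0.96  0.85] F [-7.3 -2.   3.5] gap 11.4
  shift cm [-0.     0.073 -0.302] turn [0.002  0.0059 0.0038]
```

>>> carry_out(
  rows=[
    [[-0.01, 0.02, -0.12], [0, 0.003, 0], 0],
    [[-0.01, 0.03, -0.25], [0, 0.005, 0.002], 0],
  ],
)

```text
t: 14.7
tcp_pos: [582.8, -140.5, 25.4]
tool_rot: [-0.698, -0.106, 0.701, -0.104]
force: [-7.4, -3.3, 4.3]
finger_gap: 11.3
```

```bash
python3 s.py
```

```text
travel 77.94943659014662 lat 0.6835339943830453 Fax -8.072523184443728 [-0.53  1.21 -0.04]
 t 14.7 tcp [ 582.8 -140.5   25.4] yaw_y -72.95 j [-0.42  0.55  1.64 -0.    0.95  0.85] F [-7.4 -3.3  4.3] gap 11.3
  shift cm [-0.002  0.069 -0.205] turn [0.0023 0.004  0.0026]
```

>>> carry_out(
  rows=[
    [[-0.01, 0.01, -0.12], [0, 0.002, 0], 0],
    [[-0.01, 0.02, -0.25], [0, 0.004, 0.002], 0],
  ],
)

```text
t: 14.95
tcp_pos: [583.7, -140.2, 25.4]
tool_rot: [-0.698, -0.105, 0.701, -0.105]
force: [-7.8, -1.8, 4.9]
finger_gap: 11.4
```

```bash
python3 s.py; python3 - <<'E'
from h import *
c=eyes.calibration("wrist");im=eyes.get_image("wrist")[:,:,::-1];np.savez("w5.npz",**c);cv2.imwrite("pics/w5.png",im)
a=np.radians(16.92);u=np.array([np.cos(a),np.sin(a)]);o=np.array([646.5,-123.05])
s=im.astype(int).sum(2)[:60,322:331].mean(1);print(s.astype(int).tolist())
for r in (0,5,10,15,20,25,30,35,40):print(r,((onz(c,[[327,r]],22,True)-o)@u).round(1),((onz(c,[[327,r]],15,True)-o)@u).round(1))
E
```

```text
travel 78.87495565778093 lat 0.6639347005708048 Fax -8.027173237382826 [-0.48  1.27 -0.03]
 t 14.95 tcp [ 583.7 -140.2   25.4] yaw_y -72.93 j [-0.42  0.55  1.64 -0.    0.95  0.85] F [-7.8 -1.8  4.9] gap 11.4
  shift cm [-0.005  0.067 -0.112] turn [0.0026 0.0033 0.0013]
[510, 512, 511, 512, 510, 508, 511, 509, 505, 504, 477, 411, 389, 417, 452, 474, 484, 485, 479, 484, 455, 360, 234, 157, 147, 145, 153, 145, 150, 153, 151, 146, 147, 151, 146, 131, 107, 94, 122, 181, 240, 280, 301, 310, 310, 312, 314, 313, 311, 309, 311, 309, 308, 309, 310, 308, 310, 308, 307, 310]
0 [60.1] [62.6]
5 [57.5] [59.9]
10 [54.9] [57.2]
15 [52.3] [54.5]
20 [49.8] [51.8]
25 [47.3] [49.1]
30 [44.8] [46.5]
35 [42.3] [43.9]
40 [39.8] [41.4]
```

>>> carry_out(
  rows=[
    [[-0.01, 0.01, -0.12], [0, 0.002, 0], 0],
    [[-0.01, 0.02, -0.23], [0, 0.003, 0.001], 0],
  ],
)

```text
t: 15.25
tcp_pos: [584.0, -140.1, 25.4]
tool_rot: [-0.698, -0.105, 0.701, -0.105]
force: [-10.0, -3.7, 7.8]
finger_gap: 11.3
```

```bash
python3 s.py
```

```text
travel 79.1761071481767 lat 0.6639857608535488 Fax -10.60077858726056 [-0.6   1.58 -0.1 ]
 t 15.25 tcp [ 584.  -140.1   25.4] yaw_y -72.9 j [-0.42  0.55  1.64 -0.    0.95  0.85] F [-10.   -3.7   7.8] gap 11.3
  shift cm [ 0.     0.067 -0.082] turn [0.0031 0.0045 0.0012]
```

>>> carry_out(
  rows=[
    [[-0.02, 0.01, -0.14], [0, 0.002, 0], 0],
    [[-0.03, 0.01, -0.2], [0, 0.003, 0.001], 0],
  ],
)

```text
t: 15.5
tcp_pos: [584.0, -140.1, 25.4]
tool_rot: [-0.697, -0.105, 0.701, -0.105]
force: [-8.4, -4.0, 3.5]
finger_gap: 11.4
```

```bash
python3 s.py; python3 - <<'E'
from h import *
im=eyes.get_image("wrist")[:,:,::-1];cv2.imwrite("pics/w6.png",im)
print(im.astype(int).sum(2)[18:46,322:331].mean(1).astype(int).tolist())
cv2.imwrite("pics/w6b.png",cv2.resize(im[:140,250:400],None,fx=4,fy=4,interpolation=2))
E
```

```text
travel 79.20541550988459 lat 0.7145883015914467 Fax -9.157844338000931 [-0.58  1.32 -0.08]
 t 15.5 tcp [ 584.  -140.1   25.4] yaw_y -72.88 j [-0.42  0.55  1.64 -0.    0.95  0.85] F [-8.4 -4.   3.5] gap 11.4
  shift cm [-0.002  0.072 -0.079] turn [0.0035 0.0055 0.0011]
[480, 475, 450, 369, 251, 167, 148, 152, 150, 148, 152, 147, 152, 152, 152, 150, 148, 139, 117, 94, 113, 168, 223, 270, 299, 309, 311, 313]
```

View pics/w6b.png

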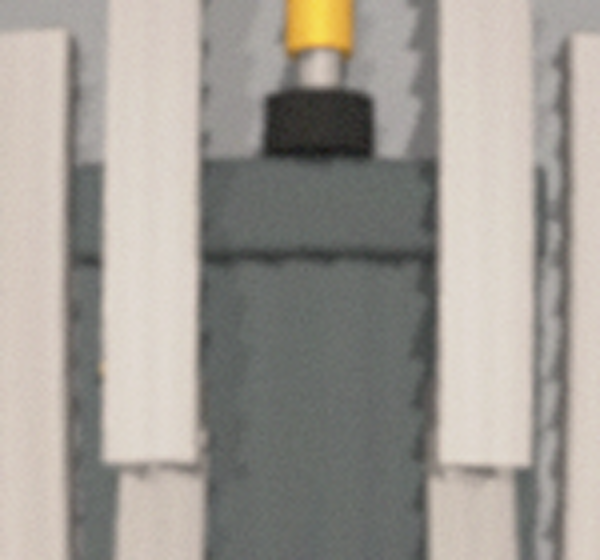

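>>> carry_out(
  rows=[
    [[-0.01, 0.01, -0.15], [0, 0.003, 0], 0],
    [[-0.01, 0.01, -0.24], [0, 0.005, 0.001], 0],
  ],
)

```text
t: 15.8
tcp_pos: [584.1, -140.0, 25.4]
tool_rot: [-0.697, -0.105, 0.701, -0.105]
force: [-10.3, -4.3, 5.1]
finger_gap: 11.1
```

```bash
python3 s.py
```

```text
travel 79.34409890325114 lat 0.7026898928463563 Fax -11.111698052292635 [-0.64  1.59 -0.11]
 t 15.8 tcp [ 584.1 -140.    25.4] yaw_y -72.86 j [-0.42  0.55  1.64 -0.    0.95  0.85] F [-10.3  -4.3   5.1] gap 11.1
  shift cm [-0.001  0.071 -0.065] turn [0.0038 0.0049 0.0009]
```

Force rose about 3 N above the sliding baseline while travel stopped, so the pad is contacted lightly. I relax the push first, then release.

>>> carry_out(
  rows=[
    [[0, 0, -0.1], [0, 0, 0], 0],
    [[0, 0, -0.05], [0, 0, 0], 0],
    [[0, 0, -0.02], [0, 0, 0], 0],
    [[0, 0, -0.02], [0, 0, 0], 0],
  ],
)

```text
t: 16.3
tcp_pos: [584.2, -140.1, 25.4]
tool_rot: [-0.697, -0.105, 0.701, -0.105]
force: [-4.6, -2.4, 2.5]
finger_gap: 11.3
```

```bash
python3 s.py
```

```text
travel 79.38846005795166 lat 0.6724716819060735 Fax -5.082136316572685 [-0.29  0.61 -0.13]
 t 16.3 tcp [ 584.2 -140.1   25.4] yaw_y -72.86 j [-0.42  0.55  1.64 -0.    0.95  0.85] F [-4.6 -2.4  2.5] gap 11.3
  shift cm [ 0.001  0.067 -0.061] turn [0.0038 0.0053 0.0009]
```

>>> carry_out(
  rows=[
    [[0, 0, 0], [0, 0, 0], 0],
    [[0, 0, 0], [0, 0, 0], 0.15],
    [[0, 0, 0], [0, 0, 0], 0.25],
    [[0, 0, 0], [0, 0, 0], 0.4],
    [[0, 0, 0], [0, 0, 0], 0.4],
    [[0, 0, 0], [0, 0, 0], 0.4],
  ],
)

```text
t: 17.05
tcp_pos: [584.2, -140.0, 25.4]
tool_rot: [-0.697, -0.105, 0.701, -0.105]
force: [0.6, -0.3, -0.8]
finger_gap: 34.3
```

```bash
python3 s.py; python3 - <<'E'
from h import *
im=eyes.get_image("wrist")[:,:,::-1];cv2.imwrite("pics/w7.png",im)
print(im.astype(int).sum(2)[18:46,322:331].mean(1).astype(int).tolist())
E
```

```text
travel 79.41458542624714 lat 0.6929653718484525 Fax 0.4628143503073773 [-0.   -0.01  0.03]
 t 17.05 tcp [ 584.2 -140.    25.4] yaw_y -72.87 j [-0.42  0.55  1.64 -0.    0.95  0.85] F [ 0.6 -0.3 -0.8] gap 34.3
  shift cm [-0.003  0.07  -0.058] turn [0.0037 0.0053 0.001 ]
[478, 473, 457, 384, 270, 175, 149, 150, 151, 150, 151, 149, 151, 148, 152, 154, 150, 142, 123, 96, 111, 162, 214, 262, 296, 311, 309, 313]
```

>>> carry_out(
  rows=[
    [[-0.5, 0, 0], [0, 0, 0], 0.4],
    [[-1.5, 0, 0], [0, 0, 0], 0.4],
    [[-3, 0, 0], [0, 0, 0], 0.4],
    [[-5, 0, 0], [0, 0, 0], 0.4],
    [[-8, 0, 0], [0, 0, 0], 0.4],
    [[-11, 0, 0], [0, 0, 0], 0.4],
    [[-11, 0, 3], [0, 0, 0], 0.4],
    [[-11, 0, 6], [0, 0, 0], 0.4],
    [[-11, 0, 6], [0, 0, 0], 0.4],
    [[-11, 0, 6], [0, 0, 0], 0.4],
  ],
)

```text
t: 18.35
tcp_pos: [528.3, -157.9, 136.8]
tool_rot: [-0.698, -0.105, 0.7, -0.106]
force: [0.2, 0.5, -0.2]
finger_gap: 34.4
```

```bash
python3 s.py; python3 - <<'E'
from h import *
c=eyes.calibration("wrist");im=eyes.get_image("wrist")[:,:,::-1];s=eyes.get_image("scene")[:,:,::-1];cv2.imwrite("pics/w8.png",im);np.savez("w8.npz",**c)
o=np.zeros((560,800,3),np.uint8);a=cv2.resize(im[:200,230:420],(532,560),interpolation=2);o[:,:532]=a
o[:268,532:]=cv2.resize(s[200:310,245:355],(268,268),interpolation=2);cv2.imwrite("pics/w8b.png",o)
E
```

```text
travel 20.75861663089712 lat -0.15921252745222492 Fax 0.34912766175161286 [ 0.   -0.06 -0.02]
 t 18.35 tcp [ 528.3 -157.9  136.8] yaw_y -72.89 j [-0.49  0.34  1.66 -0.    1.14  0.78] F [ 0.2  0.5 -0.2] gap 34.4
  shift cm [11.118 -0.    -5.963] turn [ 0.0033  0.0035 -0.0004]
```

View pics/w8b.png

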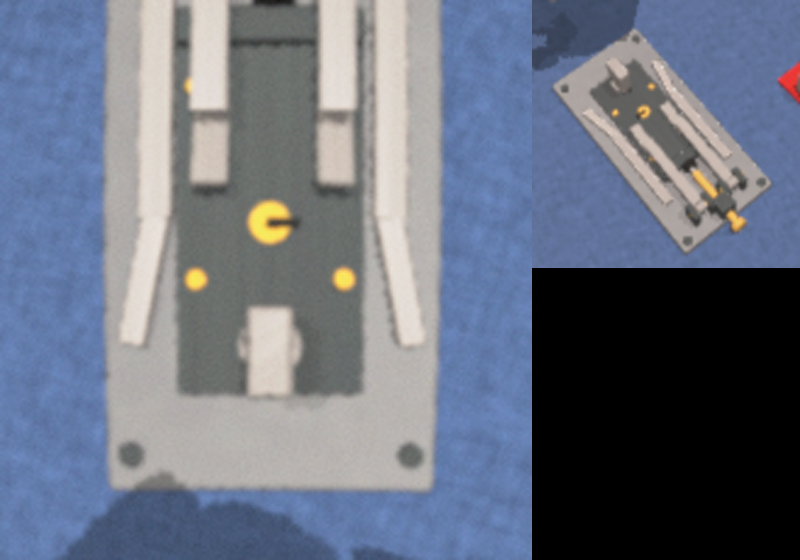

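The plate is seated, with its forend beyond both clip noses (row 42) and its front against the black pad (row 5). The gripper is clear. I hand it in.

```bash
python3 -c "
from plant import ticket
print(ticket.hand_in())"
```

```text
the job is handed in; nothing more can be done
None
```

I gripped the dark lock plate by its thumb-turn and laid it in the jig's flared mouth. I then slid it in forend first, released it, and handed the job in at about 18.5 s of the 64 s allowed.

- **Clips:** The sliding force peaked at about 15 N and dipped to about 1 N around where the forend should clear the clips. The forend's final front is at jig x ≈ 40 mm, past the 29 mm drop point. The last picture shows it beyond both clip noses. I did not read the clip angles directly.
- **Back stop:** Forward travel stopped at about the pad position I had measured, jig x ≈ 40–41 mm. The push rose to about 11 N, roughly 3 N above sliding friction, so the pad was pressed only lightly.
- **Release:** I eased the push to about 5 N before opening. The plate did not move when the fingers opened, and after retreating the tool force read about zero.
- **Disagreements:** The top and wrist cameras placed the jig about 2–3 mm apart; I used the wrist view for alignment. The tool also drifted about 0.7 mm to the left in the guide, so the plate sits nearer the left rail but inside both. I did not check the bystanders after hand-in, but no unexpected contact showed.

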